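Pack the doming kit, low parts first

ROBOT

A 6-joint arm with a two-finger parallel gripper is mounted at the origin on the work surface. World frame = base frame: x ahead of the robot, y to its left, z up, the work surface at z = 0. Lengths are in m, angles in degrees, forces in N, time in s.
With the tool pointing down it reaches from about 0.375 to 0.9 m from the base axis. Payload 3.1 kg.
Tool frame: the origin (TCP) lies midway between the tips of the shut fingers; the grasp point (between the pads) lies 19 mm behind it (bot.hold_point_z is the distance from the TCP to the grasp point, in m); z points along the fingers, y is the line along which they close (so a half turn about z gives the same grasp; the last joint's range is limited). The gripper opens to 87 mm and grips with 3 to 60 N. Pads are 19 mm wide; open, the fingers measure 117 mm over their backs; the gripper's body (75 mm by 190 mm) begins 51 mm behind the grasp point.
Start: joints at [57.897, 30.224, 82.088, -0, 67.689, -10.227], TCP at [0.233, 0.58, 0.223] pointing down, gripper open.
Joint ranges: [-176.69, 176.69], [-43.24, 126.21], [12.49, 139.97], [-82, 262], [0, 151.66], [-163.58, 163.58]. Speed limits (degrees/s): [159.86, 159.86, 180, 180, 180, 180].

INTERFACE

Orientations are given as a 3x3 rotation matrix whose columns are the frame's x, y, z axes.
In Python, from rig import read_state, optics, order, bot gives the robot as it stands.
- The arm moves only by the tool drive_tool, never from a script. Its argument "steps" is a list of rows, each a list of 7 numbers: the finger opening in mm, from 0 to 87, then the shift along the tool's x, y, z normalised to -1 to 1, where 1 is 0.12 m, then the turn, a rotation vector about the tool's x, y, z normalised to -1 to 1, where 1 is 1.5 rad. In form: [[jaw, tx, ty, tz, ax, ay, az], ...]. A call has 1 to 8 rows; each row is the pose to reach, as a shift and turn from the pose commanded when the call began, along the tool's axes at that moment; what a row does not reach only later rows make up. A row lasts 1/10 s, in which the tool goes at most 50 mm and 8.59 degrees, less where a joint would pass 70% of its speed; a pose out of reach is approached as far as the arm can. A call with a number of a shift or a turn outside -1 to 1 is refused whole. A call with a gripper value outside its range is refused whole. The fingers move at their own pace and stop on an object; the grip force is fixed at half the most. Time passes only in rows, so rows that repeat a pose let the fingers close. It gives the time, the measured TCP pose, the force, the opening and the grip force at its end, in the units of the state.
- read_state(): the state, without advancing time (a new reading comes with each control period).
- optics.capture(name): name is "scene" or "top"; returns a dict with "color" (400x640x3 uint8, blue, green, red), "range_z" (400x640 float32, m along the optical axis (not along the pixel's ray), 0 where there is no reading), "fx", "fy", "cx", "cy" (pixels), "rvec" (rotation vector, rad) and "tvec" (3), from world to camera coordinates, as OpenCV has them. Camera axes: x right, y down, z forward; pixel columns grow to the right and rows downward; lengths in m; the calibration is good to about 2 mm. A picture is of the moment at which its call begins.
- order.hand_in(): hands the job in; it is judged then, once.
The state is a dict: "time_s": time; "joint_positions": joint angles; "qvel": joint speeds; "tau": joint torques, N m; "position": TCP position; "tcp_rot": TCP orientation; "force": force on the tool from outside, world axes, zero at the start; "moment": the same for the moment, N m; "opening": opening from 0.0 (shut) to 1.0 (fully open); "grasp_force": force on a finger pad.
Only numpy, scipy, OpenCV 4.12 (cv2) and the standard library are available. Lean on these libraries where they do the work, as an engineer would, in place of code of your own. Each camera call takes 0.05 s, during which the arm holds its last target. There are 200 camera calls.

TASK

Pack the colour-marked doming kit into the wooden tray, each part standing upright in the well of the insert of its own colour: first the red-marked steel block, set square in its well, then the blue-lidded jar, and only then the two tall punches with the yellow and the green collar, in either order. Leave the white-lidded jar and the punch without a coloured collar where they stand.

Things in the scene. Friction and masses are not known exactly. Their poses are not given: they have to be found in the camera images.
- block: steel doming block, 40 x 40 x 30 mm tall, a red band round its sides and a red dot on top among four dark dimples, lying flat on the table at any yaw. Origin: centre of its underside; x and y along its edges, z up; 0.25 to 0.49 kg. Part of the kit (red).
- jar_blue: small closed amber glass jar with a paper label and a blue lid, 42 mm across from top to bottom, 50 mm tall (lid: top 14 mm), standing on the table. Origin: centre of its underside, z up; about 0.1 kg. Part of the kit (blue).
- punch_yellow: upright steel doming punch standing on its foot on the table: plain round shaft 22 mm across and 72 mm tall, its top 18 mm a yellow collar flush with it (a yellow ring from above), then a thin neck and a steel ball 14 mm across, 90 mm tall in all. Origin: centre of its foot, z up; 0.12 to 0.3 kg. Part of the kit (yellow).
- punch_green: upright steel doming punch standing on its foot on the table: plain round shaft 22 mm across and 72 mm tall, its top 18 mm a green collar flush with it (a green ring from above), then a steel pointed tip 12 mm across, 90 mm tall in all. Origin: centre of its foot, z up; 0.12 to 0.3 kg. Part of the kit (green).
- insert_red: red plastic insert, 74 x 74 x 14 mm, one of four fixed two by two (80 mm pitch, corners vary) in a lower-walled fixed wooden tray, turned as the tray is (up to 20 degrees). Origin: centre of its underside, 6 mm above the table; x, y along its edges, z up. In its middle a square well 56 x 56 mm, 8 mm deep: well floor 6 mm above the origin, rim 14 mm above it.
- insert_blue: blue plastic insert, 74 x 74 x 14 mm, one of four fixed two by two (80 mm pitch, corners vary) in a lower-walled fixed wooden tray, turned as the tray is (up to 20 degrees). Origin: centre of its underside, 6 mm above the table; x, y along its edges, z up. In its middle a square well 58 x 58 mm, 8 mm deep: well floor 6 mm above the origin, rim 14 mm above it.
- insert_yellow: yellow plastic insert, 74 x 74 x 14 mm, one of four fixed two by two (80 mm pitch, corners vary) in a lower-walled fixed wooden tray, turned as the tray is (up to 20 degrees). Origin: centre of its underside, 6 mm above the table; x, y along its edges, z up. In its middle a square well 40 x 40 mm, 8 mm deep: well floor 6 mm above the origin, rim 14 mm above it.
- insert_green: green plastic insert, 74 x 74 x 14 mm, one of four fixed two by two (80 mm pitch, corners vary) in a lower-walled fixed wooden tray, turned as the tray is (up to 20 degrees). Origin: centre of its underside, 6 mm above the table; x, y along its edges, z up. In its middle a square well 40 x 40 mm, 8 mm deep: well floor 6 mm above the origin, rim 14 mm above it.
- jar_white: small closed amber glass jar with a paper label and a white lid, 42 mm across from top to bottom, 50 mm tall (lid: top 14 mm), standing on the table. Origin: centre of its underside, z up; about 0.1 kg. A look-alike, not part of the kit: leave it alone.
- punch_plain: upright steel doming punch standing on its foot on the table: plain round shaft 22 mm across and 72 mm tall, bare steel all the way with no collar, then a thin neck and a steel ball 14 mm across, 90 mm tall in all. Origin: centre of its foot, z up; 0.12 to 0.3 kg. A look-alike, not part of the kit: leave it alone.
Not all that is in view belongs to the job. What is shaped like the punch_yellow but purple is not meant.

How it is judged (in metres and radians):
On the way, in this order (a step that is already met when the one before it is completed fails the run):
1. the block stands square in the red insert, released, while the jar and both punches are still outside their inserts (horizontal distance between block and insert_red below 0.014 m and z of block in the frame of insert_red between 0.003 and 0.01 m and angle between block's own z axis and vertical below 0.1 rad and linear speed of block below 0.02 m/s and angular speed of block below 0.3 rad/s and contact force between block and the fingers below 0.2 N and (angle between the x axis of block and the x axis of insert_red, either way round below 0.26 rad or angle between the x axis of block and the y axis of insert_red, either way round below 0.26 rad) and horizontal distance between jar_blue and insert_blue above 0.045 m and horizontal distance between punch_yellow and insert_yellow above 0.045 m and horizontal distance between punch_green and insert_green above 0.045 m), for 0.2 s.
2. the blue-lidded jar stands in the blue insert, released, the block still in place, while both punches are still outside their inserts (horizontal distance between block and insert_red below 0.014 m and z of block in the frame of insert_red between 0.003 and 0.01 m and angle between each of block, jar_blue's own z axis and vertical below 0.1 rad and linear speed of each of block, jar_blue below 0.02 m/s and angular speed of each of block, jar_blue below 0.3 rad/s and contact force between each of block, jar_blue and the fingers below 0.2 N and (angle between the x axis of block and the x axis of insert_red, either way round below 0.26 rad or angle between the x axis of block and the y axis of insert_red, either way round below 0.26 rad) and horizontal distance between jar_blue and insert_blue below 0.014 m and z of jar_blue in the frame of insert_blue between 0.003 and 0.01 m and horizontal distance between punch_yellow and insert_yellow above 0.045 m and horizontal distance between punch_green and insert_green above 0.045 m), for 0.2 s.
At the end, for the whole second after the job is handed in: The four kit parts stand upright (0.1 rad) on the well floors of their own colours' inserts, within 14 mm of centre, the block square within 15 degrees (any quarter turn), all released, at rest; white-lidded jar and plain punch upright, within 25 mm of their starts (horizontal distance between block and insert_red below 0.014 m and z of block in the frame of insert_red between 0.003 and 0.01 m and angle between each of block, jar_blue, punch_yellow, punch_green, jar_white, punch_plain's own z axis and vertical below 0.1 rad and linear speed of each of block, jar_blue, punch_yellow, punch_green below 0.02 m/s and angular speed of each of block, jar_blue, punch_yellow, punch_green below 0.3 rad/s and contact force between each of block, jar_blue, punch_yellow, punch_green and the fingers below 0.2 N and (angle between the x axis of block and the x axis of insert_red, either way round below 0.26 rad or angle between the x axis of block and the y axis of insert_red, either way round below 0.26 rad) and horizontal distance between jar_blue and insert_blue below 0.014 m and z of jar_blue in the frame of insert_blue between 0.003 and 0.01 m and horizontal distance between punch_yellow and insert_yellow below 0.014 m and z of punch_yellow in the frame of insert_yellow between 0.003 and 0.01 m and horizontal distance between punch_green and insert_green below 0.014 m and z of punch_green in the frame of insert_green between 0.003 and 0.01 m and distance of each of jar_white, punch_plain from where it was at the start of the episode below 0.025 m); the robot touches nothing.
It fails at once if the white-lidded jar is knocked over or moved more than 40 mm (distance of jar_white from where it was at the start of the episode above 0.04 m or angle between jar_white's own z axis and vertical above 0.5 rad).
It fails at once if the punch without a coloured collar is knocked over or moved more than 40 mm (distance of punch_plain from where it was at the start of the episode above 0.04 m or angle between punch_plain's own z axis and vertical above 0.5 rad).
It also fails if it takes over 112 s, if anything falls off the work surface, if the arm or the gripper's body presses on something with over 40 N, if the wrist force passes 120 N, or if a joint passes its speed limit or range.

## Working session

There is one attempt and no reset: what is moved stays moved. The work goes in short steps, Python scripts to look and compute and a tool call to move; the robot and the scene stay as the last step left them, time stands still between calls to the robot, and variables do not carry over. Pictures are saved under pics/ and viewed, at most 14 in all, crops included, and the job is handed in when it is done.

Besides the shell and the picture viewer there is one more tool, called in YAML: its name, and indented under it one key for each argument. drive_tool: Moves the arm, as the interface text tells. Scaled input: -1 to 1 covers 0.12 m each way for a shift and 1.5 rad each way for a turn. Its arguments: {"type":"object","properties":{"steps":{"type":"array"}},"required":["steps"]}

```bash
mkdir -p pics; ls
python3 - <<'E'
from rig import read_state, optics, order, bot
import cv2,numpy as np
s=read_state();print(s, [a for a in dir(bot) if a[0]!='_'])
for n in("scene","top"):
    c=optics.capture(n);cv2.imwrite(f'pics/{n}0.png',c['color']);np.savez(f'{n}0.npz',**c)
    print(n,c['fx'],c['cx'],c['cy'],c['rvec'],c['tvec'])
E
```

```text
pics
{'time_s': 0.0, 'joint_positions': array([ 5.78985143e+01,  3.02767895e+01,  8.21577970e+01, -5.49140416e-03,
        6.76892264e+01, -1.02249706e+01]), 'qvel': array([ 0.08400145,  0.11338116,  0.05254512, -0.10699316, -0.07722657,
       -0.03824758]), 'tau': array([ 3.71800979e-04, -4.40041566e+01, -1.76591778e+01,  6.34295843e-02,
        5.80646074e-02, -1.50709484e-04]), 'position': array([0.2324494 , 0.5793579 , 0.22158715]), 'tcp_rot': array([[-9.28002493e-01,  3.72572438e-01, -1.07325640e-03],
       [ 3.72573866e-01,  9.28000641e-01, -1.87766987e-03],
       [ 2.96414588e-04, -2.14234961e-03, -9.99997661e-01]]), 'force': array([ 0.64846244, -0.82107438,  0.62044323]), 'moment': array([ 0.02638693, -0.03835192,  0.02794516]), 'grasp_force': 0.0, 'opening': 1.0009791490333337} ['PlanningError', 'hold_point_z']
scene 373.39718069742906 315.43701852171097 194.15522489315023 [ 2.0204865   1.51909128 -0.55430252] [-0.12557062 -0.35350858  1.14285337]
top 375.776659764694 313.63888801333064 195.67492834698433 [ 2.13582902 -2.08978359  0.20928894] [-0.02962243  0.52276623  0.67220925]
```

View pics/scene0.png

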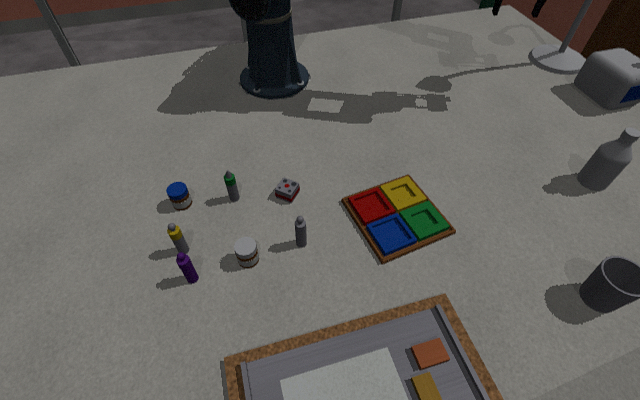

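View pics/top0.png

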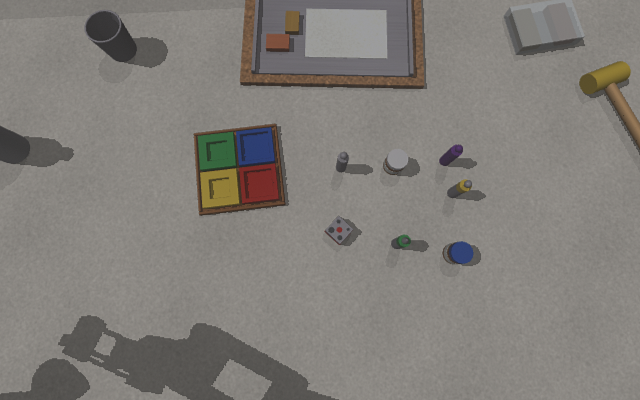

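The scene view shows the block at (287,189), green punch (231,186), blue jar (179,195), yellow punch (177,237), purple punch (187,267), white jar (246,251), plain punch (300,231) and tray (398,217). The top view shows the same parts: block (339,230), green (403,242), blue jar (460,252), yellow (462,188), white jar (396,161), plain (342,161), purple (452,154) and tray (240,169).

```bash
cat > h.py <<'E'
import cv2,numpy as np
from rig import read_state, optics
def cloud(c):
    R=cv2.Rodrigues(np.asarray(c['rvec'],float))[0];t=np.asarray(c['tvec'],float).ravel()
    v,u=np.mgrid[0:400,0:640];z=c['range_z']
    P=np.stack([(u-c['cx'])/c['fx']*z,(v-c['cy'])/c['fy']*z,z],-1)
    W=(P-t)@R; W[z==0]=np.nan
    return W
def ray(c,u,v,h):
    "pixel -> world at height h"
    R=cv2.Rodrigues(np.asarray(c['rvec'],float))[0];t=np.asarray(c['tvec'],float).ravel()
    d=R.T@np.array([(u-c['cx'])/c['fx'],(v-c['cy'])/c['fy'],1]);o=-R.T@t
    return (o+d*(h-o[2])/d[2])[:2]
E
python3 - <<'E'
from h import *
for n in("top","scene"):
    c=dict(np.load(f'{n}0.npz'));W=cloud(c)
    print(n,'cam',-cv2.Rodrigues(c['rvec'])[0].T@c['tvec'].ravel())
    hsv=cv2.cvtColor(c['color'],cv2.COLOR_BGR2HSV)
    reg=(W[...,0]>.3)&(W[...,0]<.8)&(abs(W[...,1])<.45)
    m=(W[...,2]>.018)&reg
    k,l,st,ce=cv2.connectedComponentsWithStats(m.astype(np.uint8))
    for i in range(1,k):
        if st[i,4]<25: continue
        p=W[l==i];zt=np.percentile(p[:,2],95);q=p[p[:,2]>zt-.008]
        print(i,st[i],ce[i].round(1),'zmax %.3f'%zt,'top mid',((q.min(0)+q.max(0))/2).round(4),'ext',(q.max(0)-q.min(0)).round(3)[:2],'all',p.mean(0).round(3))
    np.savez(f'{n}W.npz',W=W)
c=dict(np.load('top0.npz'))['color']
cv2.imwrite('pics/crop_t.png',cv2.resize(c[120:280,190:350],None,fx=3.7,fy=3.7,interpolation=cv2.INTER_CUBIC))
cv2.imwrite('pics/crop_p.png',cv2.resize(c[140:270,320:480],None,fx=4.5,fy=4.5,interpolation=cv2.INTER_CUBIC))
E
```

```text
top cam [ 0.37774479 -0.023198    0.76341209]
48 [236 127  39  38 493] [254.5 145.4] zmax 0.023 top mid [0.634  0.1063 0.022 ] ext [0.083 0.082] all [0.634 0.107 0.021]
49 [198 132  38  38 878] [216.1 150.4] zmax 0.023 top mid [0.6214 0.1853 0.0212] ext [0.082 0.081] all [0.621 0.186 0.021]
50 [442 145  21  19 244] [452.1 153.4] zmax 0.090 top mid [ 0.6141 -0.29    0.0877] ext [0.011 0.013] all [ 0.611 -0.286  0.061]
51 [384 149  24  25 445] [395.7 160.5] zmax 0.053 top mid [ 0.6022 -0.1814  0.0494] ext [0.04 0.04] all [ 0.599 -0.179  0.046]
52 [336 152  13  19 176] [341.9 160.5] zmax 0.090 top mid [ 0.5956 -0.072   0.0876] ext [0.011 0.011] all [ 0.592 -0.071  0.064]
53 [239 164  40  39 566] [258.3 183. ] zmax 0.023 top mid [0.5542 0.095  0.0211] ext [0.081 0.082] all [0.554 0.095 0.021]
54 [200 168  39  40 936] [219.  187.6] zmax 0.023 top mid [0.5431 0.1745 0.0214] ext [0.083 0.082] all [0.543 0.174 0.021]
55 [450 179  22  18 244] [460.7 187.3] zmax 0.089 top mid [ 0.546  -0.3023  0.0871] ext [0.012 0.012] all [ 0.544 -0.299  0.062]
56 [325 216  28  29 431] [338.6 229.6] zmax 0.03
[... 1072 characters left out ...]
[0.6223 0.1863 0.021 ] ext [0.083 0.083] all [0.624 0.186 0.02 ]
7 [367 213  50  41 469] [391.4 232.8] zmax 0.022 top mid [0.6337 0.1071 0.0209] ext [0.084 0.082] all [0.635 0.107 0.02 ]
8 [295 216  12  28 264] [300.2 229.5] zmax 0.089 top mid [ 0.5981 -0.0726  0.0868] ext [0.011 0.013] all [ 0.603 -0.074  0.059]
9 [167 223  20  28 320] [176.4 236.6] zmax 0.088 top mid [ 0.5472 -0.3024  0.0857] ext [0.014 0.012] all [ 0.553 -0.301  0.058]
10 [234 237  24  28 530] [245.7 250.2] zmax 0.052 top mid [ 0.6037 -0.1817  0.0488] ext [0.043 0.041] all [ 0.61  -0.181  0.044]
11 [176 253  21  27 341] [185.7 265.7] zmax 0.088 top mid [ 0.6169 -0.2897  0.0863] ext [0.012 0.012] all [ 0.622 -0.288  0.059]
```

View pics/crop_t.png

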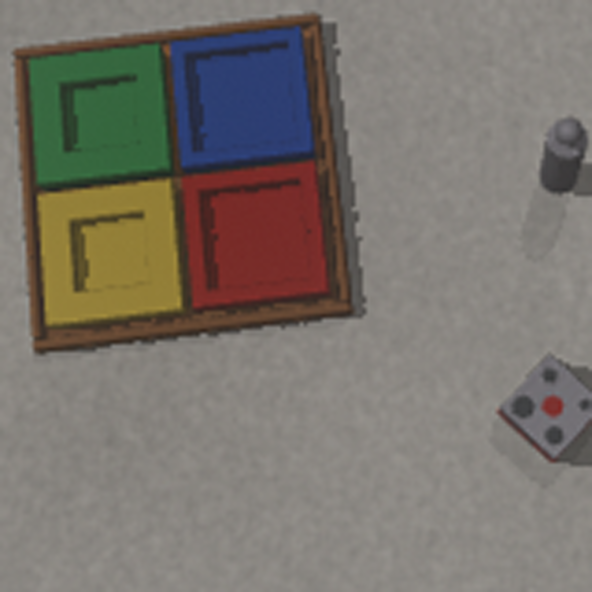

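View pics/crop_p.png

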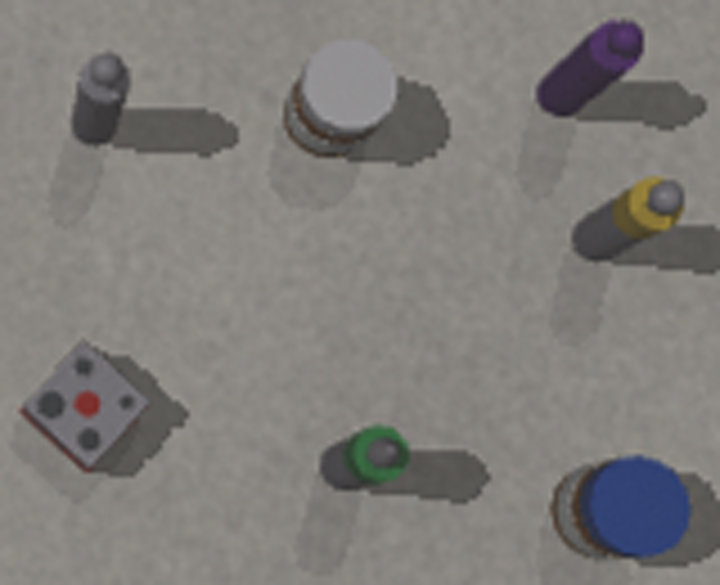

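Tray crop: green well top-left, blue top-right, yellow bottom-left, red bottom-right. In the parts crop the block is turned about 45°, and the yellow, green, plain, purple and both jars can be told apart.

```bash
cat >> h.py <<'E'
from scipy.spatial.transform import Rotation as Ro
def go(x,y,z,yaw):
    "print normalised tool-frame shift/turn to TCP target, tool down, tool x axis at yaw deg (mod 180 nearest)"
    s=read_state();R=s['tcp_rot'];cur=np.degrees(np.arctan2(R[1,0],R[0,0]))
    q1=s['joint_positions'];yaw=cur+((yaw-cur+90)%180-90)
    T=Ro.from_euler('z',yaw,degrees=True).as_matrix()@np.diag([1,-1,-1.])
    d=R.T@(np.array([x,y,z])-s['position']);r=Ro.from_matrix(R.T@T).as_rotvec()
    print('t %.1f pos'%s['time_s'],s['position'].round(4),'yaw %.1f->%.1f q6 %.0f'%(cur,yaw,q1[5]),'op %.1fmm grip %.1f'%(s['opening']*87,s['grasp_force']),'F',s['force'].round(1))
    print('  shift',(d/.12).round(3),'turn',(r/1.5).round(3),'rows>=%.1f'%max(np.linalg.norm(d)/.05,np.linalg.norm(r)/np.radians(8.59)))
E
python3 - <<'E'
from h import *
for n in("top","scene"):
    W=np.load(n+'W.npz')['W']
    m=(W[...,2]>.022)&(np.hypot(W[...,0]-.4627,W[...,1]+.0688)<.032)
    p=W[m]; p=p[p[:,2]>np.percentile(p[:,2],60)-.004]
    print(n,len(p),cv2.minAreaRect((p[:,:2]*1000).astype(np.float32)))
    m=(W[...,2]>.018)&(W[...,2]<.03)&(np.hypot(W[...,0]-.588,W[...,1]-.141)<.125)
    print(cv2.minAreaRect((W[m][:,:2]*1000).astype(np.float32)))
go(.4627,-.0688,.2,135)
E
```

```text
top 419 ((462.2348937988281, -68.8222427368164), (39.97211837768555, 40.146270751953125), 48.39328384399414)
((588.444580078125, 140.6814727783203), (155.2363739013672, 154.43971252441406), 8.310644149780273)
scene 270 ((462.9081115722656, -69.04933166503906), (41.26560592651367, 40.20465087890625), 48.05115509033203)
((587.9738159179688, 140.3929443359375), (155.54965209960938, 156.1991424560547), 8.187644958496094)
t 0.1 pos [0.2325 0.5794 0.2217] yaw 158.1->135.0 q6 -10 op 87.0mm grip 0.0 F [ 0.1 -0.  -0.1]
  shift [-3.793 -4.298  0.188] turn [-0.001  0.     0.269] rows>=13.8
```

drive_tool:
  steps:
    - [87,-0.95,-1,0,0,0,0]
    - [87,-0.95,-1,0,0,0,0]
    - [87,-0.95,-1,0,0,0,0]
    - [87,-0.95,-1,0,0,0,0]

```text
time_s: 0.5
position: [0.294, 0.4221, 0.222]
tcp_rot: [[-0.927, 0.375, -0.002], [0.375, 0.927, -0.003], [0.001, -0.004, -1.0]]
force: [-0.6, 0.6, -0.5]
opening: 0.998
grasp_force: 0.0
```

drive_tool:
  steps:
    - [87,-0.95,-1,0,0,0,0]
    - [87,-0.95,-1,0,0,0,0]
    - [87,-0.95,-1,0,0,0,0]
    - [87,-0.95,-1,0,0,0,0]

```text
time_s: 0.9
position: [0.3561, 0.2695, 0.2225]
tcp_rot: [[-0.927, 0.376, -0.0], [0.376, 0.927, -0.001], [-0.0, -0.001, -1.0]]
force: [1.1, 0.9, -0.2]
opening: 0.998
grasp_force: 0.0
```

drive_tool:
  steps:
    - [87,-0.95,-1,0,0,0,0]
    - [87,-0.95,-1,0,0,0,0]
    - [87,-0.95,-1,0,0,0,0]
    - [87,-0.95,-1,0,0,0,0]

```text
time_s: 1.3
position: [0.4186, 0.1153, 0.2228]
tcp_rot: [[-0.926, 0.376, 0.002], [0.376, 0.926, -0.001], [-0.003, 0.0, -1.0]]
force: [-0.3, 0.3, 0.6]
opening: 0.995
grasp_force: 0.0
```

drive_tool:
  steps:
    - [87,-0.9,-1,0,0,0,0.23]
    - [87,-0.9,-1,0,0,0,0.23]
    - [87,-0.9,-1,0,0,0,0.23]
    - [87,-0.9,-1,0,0,0,0.23]
    - [87,-0.9,-1,0,0,0,0.23]
    - [87,-0.9,-1,0,0,0,0.23]

```text
time_s: 1.9
position: [0.4707, -0.0319, 0.2221]
tcp_rot: [[-0.748, 0.664, -0.002], [0.664, 0.748, 0.001], [0.002, -0.0, -1.0]]
force: [-0.3, 0.5, -0.1]
opening: 1.001
grasp_force: 0.0
```

```bash
python3 -c "
from h import *
go(.4625,-.0688,.1,138.2)"
```

```text
t 1.9 pos [ 0.4707 -0.0319  0.2221] yaw 138.4->138.2 q6 -66 op 87.1mm grip 0.0 F [-0.3  0.5 -0.1]
  shift [-0.156 -0.275  1.017] turn [-0.    -0.002  0.002] rows>=2.6
```

drive_tool:
  steps:
    - [80,-0.156,-0.275,0.3,0,0,0.002]
    - [80,-0.156,-0.275,0.7,0,0,0.002]
    - [80,-0.156,-0.275,1,0,0,0.002]
    - [80,-0.156,-0.275,1,0,0,0.002]
    - [80,-0.156,-0.275,1,0,0,0.002]

```text
time_s: 2.4
position: [0.4631, -0.0685, 0.1027]
tcp_rot: [[-0.747, 0.665, -0.002], [0.665, 0.747, 0.001], [0.002, -0.0, -1.0]]
force: [1.4, 1.0, 0.5]
opening: 0.921
grasp_force: 0.0
```

```bash
python3 -c "
from h import *
go(.4625,-.0688,.012,138.2)"
```

```text
t 2.4 pos [ 0.4631 -0.0685  0.1027] yaw 138.3->138.2 q6 -70 op 80.2mm grip 0.0 F [1.4 1.  0.5]
  shift [ 0.001 -0.005  0.756] turn [-0.    -0.001  0.001] rows>=1.8
```

drive_tool:
  steps:
    - [80,0,-0.005,0.4,0,0,0]
    - [80,0,-0.005,0.65,0,0,0]
    - [80,0,-0.005,0.756,0,0,0]
    - [80,0,-0.005,0.756,0,0,0]
    - [30,0,-0.005,0.756,0,0,0]
    - [30,0,-0.005,0.756,0,0,0]
    - [30,0,-0.005,0.756,0,0,0]
    - [30,0,-0.005,0.756,0,0,0]

```text
time_s: 3.2
position: [0.4639, -0.0708, 0.0128]
tcp_rot: [[-0.745, 0.667, 0.002], [0.667, 0.745, -0.001], [-0.002, 0.001, -1.0]]
force: [0.2, -0.3, 0.1]
opening: 0.639
grasp_force: 0.0
```

drive_tool:
  steps:
    - [30,0,0,0,0,0,0]
    - [30,0,0,0,0,0,0]

```text
time_s: 3.4
position: [0.4635, -0.0707, 0.0121]
tcp_rot: [[-0.745, 0.667, 0.001], [0.667, 0.745, -0.0], [-0.001, 0.0, -1.0]]
force: [2.2, 2.6, 1.3]
opening: 0.457
grasp_force: 2.2
```

drive_tool:
  steps:
    - [30,0,0,0,0,0,0]
    - [30,0,0,0,0,0,0]
    - [30,0,0,-0.05,0,0,0]
    - [30,0,0,-0.2,0,0,0]
    - [30,0,0,-0.4,0,0,0]
    - [30,0,0,-0.6,0,0,0]
    - [30,0,0,-0.6,0,0,0]

```text
time_s: 4.1
position: [0.4645, -0.0712, 0.0858]
tcp_rot: [[-0.745, 0.667, 0.004], [0.667, 0.745, -0.002], [-0.004, 0.001, -1.0]]
force: [-0.4, 0.3, -2.6]
opening: 0.45
grasp_force: 30.0
```

```bash
python3 -c "
from h import *
go(.554,.0955,.09,98.25)"
```

```text
t 4.1 pos [ 0.4645 -0.0712  0.0858] yaw 138.2->98.2 q6 -71 op 39.2mm grip 30.0 F [-0.4  0.3 -2.6]
  shift [ 0.37   1.533 -0.034] turn [0.002 0.002 0.465] rows>=4.7
```

drive_tool:
  steps:
    - [30,0.1,0.3,-0.05,0,0,0.1]
    - [30,0.15,0.6,-0.1,0,0,0.2]
    - [30,0.2,0.8,-0.1,0,0,0.3]
    - [30,0.25,0.9,-0.1,0,0,0.4]
    - [30,0.25,0.9,-0.1,0,0,0.465]
    - [30,0.25,0.9,-0.1,0,0,0.465]

```text
time_s: 4.7
position: [0.5118, 0.0305, 0.0944]
tcp_rot: [[-0.145, 0.989, -0.003], [0.989, 0.145, 0.0], [0.001, -0.003, -1.0]]
force: [0.6, 0.5, -3.1]
opening: 0.458
grasp_force: 30.0
```

```bash
python3 -c "
from h import *
go(.554,.0955,.07,98.25)"
```

```text
t 4.7 pos [0.5118 0.0305 0.0944] yaw 98.3->98.2 q6 -17 op 39.9mm grip 30.0 F [ 0.6  0.5 -3.1]
  shift [0.485 0.427 0.203] turn [-0.002 -0.001  0.001] rows>=1.6
```

drive_tool:
  steps:
    - [30,0.25,0.2,0.05,0,0,0]
    - [30,0.485,0.427,0.1,0,0,0]
    - [30,0.485,0.427,0.2,0,0,0]
    - [30,0.485,0.427,0.2,0,0,0]
    - [30,0.485,0.427,0.2,0,0,0]

```text
time_s: 5.2
position: [0.5534, 0.0941, 0.0707]
tcp_rot: [[-0.144, 0.99, -0.004], [0.99, 0.144, -0.0], [0.0, -0.004, -1.0]]
force: [0.4, 0.1, -3.0]
opening: 0.457
grasp_force: 30.0
```

```bash
python3 -c "
from h import *
go(.554,.0955,.0255,98.25)
for n in('top','scene'):
    c=optics.capture(n);W=cloud(c);np.savez(n+'W1.npz',W=W,c=c['color'])
    if n=='scene': cv2.imwrite('pics/s1.png',cv2.resize(c['color'][150:270,270:470],None,fx=4,fy=4,interpolation=cv2.INTER_CUBIC))
"
```

```text
t 5.2 pos [0.5534 0.0941 0.0707] yaw 98.3->98.2 q6 -10 op 39.8mm grip 30.0 F [ 0.4  0.1 -3. ]
  shift [0.011 0.008 0.377] turn [-0.003 -0.     0.   ] rows>=0.9
```

View pics/s1.png

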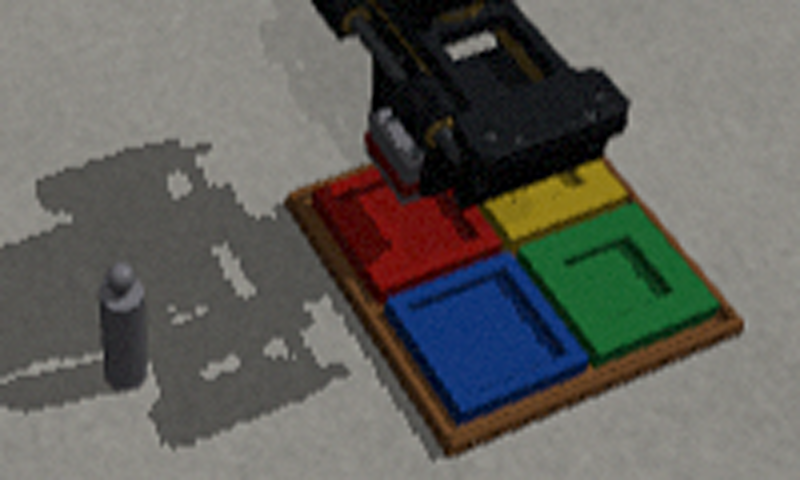

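The crop shows the block held between the fingers at (395,155), above the red insert.

drive_tool:
  steps:
    - [30,0.011,0.008,0.15,0,0,0]
    - [30,0.011,0.008,0.28,0,0,0]
    - [30,0.011,0.008,0.35,0,0,0]
    - [30,0.011,0.008,0.375,0,0,0]
    - [30,0.011,0.008,0.375,0,0,0]

```text
time_s: 5.8
position: [0.5559, 0.0958, 0.0268]
tcp_rot: [[-0.143, 0.99, -0.0], [0.99, 0.143, -0.0], [0.0, -0.0, -1.0]]
force: [0.2, -0.3, -2.9]
opening: 0.46
grasp_force: 30.0
```

```bash
python3 -c "
from h import *
go(.554,.0955,.0245,98.25)
c=optics.capture('scene')
cv2.imwrite('pics/s2.png',cv2.resize(c['color'][165:255,330:450],None,fx=5,fy=5,interpolation=cv2.INTER_CUBIC))
"
```

```text
t 5.8 pos [0.5559 0.0958 0.0268] yaw 98.2->98.2 q6 -10 op 40.0mm grip 30.0 F [ 0.2 -0.3 -2.9]
  shift [-0.    -0.016  0.02 ] turn [-0.    -0.    -0.001] rows>=0.1
```

View pics/s2.png

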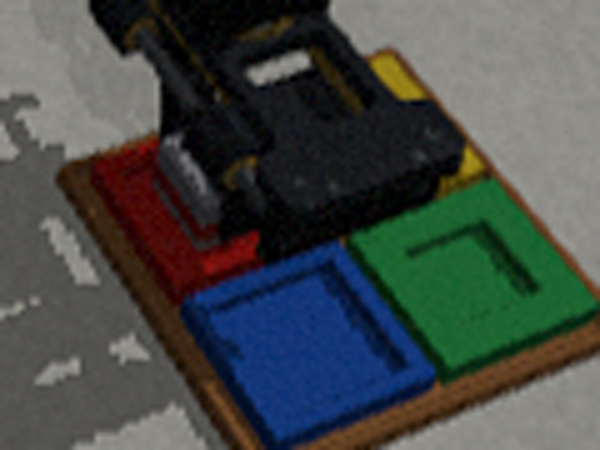

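The block (190,190 in the crop) is inside the red well's outline, a couple of mm above the floor.

drive_tool:
  steps:
    - [30,0,-0.016,0.02,0,0,0]
    - [30,0,-0.016,0.02,0,0,0]
    - [30,0,-0.016,0.02,0,0,0]

```text
time_s: 6.15
position: [0.5542, 0.096, 0.0247]
tcp_rot: [[-0.143, 0.99, 0.0], [0.99, 0.143, -0.0], [-0.0, 0.0, -1.0]]
force: [-0.9, -0.7, -2.6]
opening: 0.455
grasp_force: 30.0
```

drive_tool:
  steps:
    - [60,0,0,0,0,0,0]
    - [60,0,0,0,0,0,0]
    - [60,0,0,0,0,0,0]
    - [60,0,0,0,0,0,0]
    - [60,0,0,-0.2,0,0,0]
    - [60,0,0,-0.5,0,0,0]
    - [60,0,0,-0.9,0,0,0]
    - [60,0,0,-0.9,0,0,0]

```text
time_s: 6.95
position: [0.5587, 0.096, 0.1384]
tcp_rot: [[-0.143, 0.99, 0.013], [0.99, 0.143, -0.0], [-0.002, 0.013, -1.0]]
force: [0.7, -0.0, -0.3]
opening: 0.692
grasp_force: 0.0
```

```bash
python3 -c "
from h import *
go(.4227,-.2985,.15,120)
"
```

```text
t 7.0 pos [0.5587 0.096  0.1384] yaw 98.2->120.0 q6 -10 op 60.2mm grip 0.0 F [ 0.7 -0.  -0.3]
  shift [-3.092 -1.591 -0.111] turn [ 0.008  0.003 -0.253] rows>=8.3
```

drive_tool:
  steps:
    - [70,-1,-0.5,-0.1,0,0,0]
    - [70,-1,-0.5,-0.1,0,0,0]
    - [70,-1,-0.5,-0.1,0,0,0]
    - [70,-1,-0.5,-0.1,0,0,0]

```text
time_s: 7.35
position: [0.511, -0.0348, 0.1446]
tcp_rot: [[-0.138, 0.99, -0.0], [0.99, 0.138, -0.001], [-0.001, -0.0, -1.0]]
force: [0.4, -0.0, 0.1]
opening: 0.798
grasp_force: 0.0
```

drive_tool:
  steps:
    - [70,-1,-0.5,0,0,0,0]
    - [70,-1,-0.5,0,0,0,0]
    - [70,-1,-0.5,0,0,0,0]
    - [70,-1,-0.5,0,0,0,0]

```text
time_s: 7.75
position: [0.4697, -0.1619, 0.1442]
tcp_rot: [[-0.138, 0.99, 0.001], [0.99, 0.138, -0.001], [-0.001, 0.001, -1.0]]
force: [0.2, 0.3, 0.4]
opening: 0.802
grasp_force: 0.0
```

drive_tool:
  steps:
    - [70,-1,-0.55,0,0,0,0.52]
    - [70,-1,-0.55,0,0,0,0.52]
    - [70,-1,-0.55,0,0,0,0.52]
    - [70,-1,-0.55,0,0,0,0.52]
    - [70,-1,-0.55,0,0,0,0.52]
    - [70,-1,-0.55,0,0,0,0.52]
    - [70,-1,-0.55,0,0,0,0.52]

```text
time_s: 8.45
position: [0.4221, -0.2858, 0.1442]
tcp_rot: [[0.592, 0.806, -0.0], [0.806, -0.592, 0.001], [0.0, -0.001, -1.0]]
force: [-0.3, -0.1, -0.3]
opening: 0.802
grasp_force: 0.0
```

```bash
python3 -c "
from h import *
go(.4227,-.2985,.085,53)
c=optics.capture('top');W=cloud(c)
m=(np.hypot(W[...,0]-.554,W[...,1]-.0955)<.045)&(W[...,2]>.035)&(W[...,2]<.06);print(m.sum(),W[m].mean(0),cv2.minAreaRect((W[m][:,:2]*1000).astype(np.float32)))
cv2.imwrite('pics/s3.png',cv2.resize(c['color'][110:280,190:490],None,fx=2.6,fy=2.6,interpolation=cv2.INTER_CUBIC))
"
```

```text
t 8.4 pos [ 0.4221 -0.2858  0.1442] yaw 53.7->53.0 q6 -10 op 69.8mm grip 0.0 F [-0.3 -0.1 -0.3]
  shift [-0.082  0.067  0.493] turn [-0.    -0.     0.008] rows>=1.2
418 [0.55321134 0.09750818 0.04262391] ((554.2354736328125, 98.02827453613281), (40.925994873046875, 40.38844299316406), 9.212004661560059)
```

View pics/s3.png

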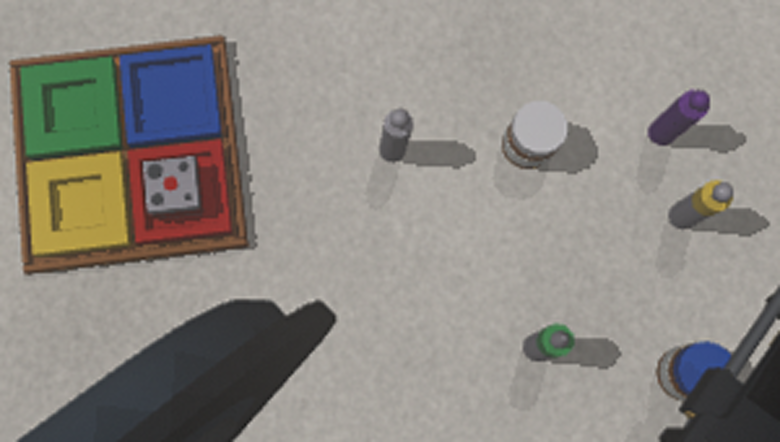

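The picture shows the block square in the red well (crop 171,184); the cloud puts it at (.554,.098), 9° yaw, top 42 mm. The other parts have not moved.

drive_tool:
  steps:
    - [70,-0.082,0.067,0.25,0,0,0.008]
    - [70,-0.082,0.067,0.49,0,0,0.008]
    - [70,-0.082,0.067,0.49,0,0,0.008]
    - [70,-0.082,0.067,0.49,0,0,0.008]

```text
time_s: 8.9
position: [0.4221, -0.2988, 0.0855]
tcp_rot: [[0.603, 0.798, -0.001], [0.798, -0.603, 0.001], [0.0, -0.002, -1.0]]
force: [-0.3, -0.0, 0.2]
opening: 0.807
grasp_force: 0.0
```

```bash
python3 -c "
from h import *
go(.4227,-.2985,.022,53)"
```

```text
t 8.9 pos [ 0.4221 -0.2988  0.0855] yaw 52.9->53.0 q6 -11 op 70.2mm grip 0.0 F [-0.3 -0.   0.2]
  shift [0.005 0.003 0.529] turn [-0.001 -0.    -0.001] rows>=1.3
```

drive_tool:
  steps:
    - [70,0.005,0.003,0.3,0,0,0]
    - [70,0.005,0.003,0.5,0,0,0]
    - [70,0.005,0.003,0.53,0,0,0]
    - [70,0.005,0.003,0.53,0,0,0]
    - [32,0.005,0.003,0.53,0,0,0]
    - [32,0.005,0.003,0.53,0,0,0]
    - [32,0.005,0.003,0.53,0,0,0]
    - [32,0.005,0.003,0.53,0,0,0]

```text
time_s: 9.7
position: [0.4231, -0.2997, 0.0228]
tcp_rot: [[0.604, 0.797, 0.001], [0.797, -0.604, -0.001], [-0.0, 0.001, -1.0]]
force: [0.9, -0.4, 0.2]
opening: 0.525
grasp_force: 0.0
```

drive_tool:
  steps:
    - [32,0,0,0,0,0,0]
    - [32,0,0,0,0,0,0]
    - [32,0,0,0,0,0,0]

```text
time_s: 10.0
position: [0.4228, -0.2994, 0.0225]
tcp_rot: [[0.604, 0.797, 0.0], [0.797, -0.604, -0.0], [-0.0, 0.0, -1.0]]
force: [-1.0, 0.9, 5.5]
opening: 0.468
grasp_force: 30.0
```

```bash
python3 -c "
from h import *
go(.4227,-.2985,.142,53)"
```

```text
t 10.0 pos [ 0.4228 -0.2994  0.0225] yaw 52.8->53.0 q6 -11 op 40.7mm grip 30.0 F [-1.   0.9  5.5]
  shift [ 0.005 -0.005 -0.996] turn [ 0.     0.    -0.002] rows>=2.4
```

drive_tool:
  steps:
    - [32,0,0,-0.1,0,0,0]
    - [32,0,0,-0.4,0,0,0]
    - [32,0,0,-0.7,0,0,0]
    - [32,0,0,-1,0,0,0]
    - [32,0,0,-1,0,0,0]

```text
time_s: 10.5
position: [0.4252, -0.3018, 0.1469]
tcp_rot: [[0.604, 0.797, 0.007], [0.797, -0.604, -0.008], [-0.002, 0.011, -1.0]]
force: [-0.1, -1.0, -0.6]
opening: 0.476
grasp_force: 30.0
```

```bash
python3 -c "
from h import *
go(.6338,.1065,.14,53)"
```

```text
t 10.5 pos [ 0.4252 -0.3018  0.1469] yaw 52.9->53.0 q6 -11 op 41.4mm grip 30.0 F [-0.1 -1.  -0.6]
  shift [ 3.762 -0.67   0.043] turn [ 0.007  0.001 -0.002] rows>=9.2
```

drive_tool:
  steps:
    - [32,0.5,-0.09,-0.02,0,0,0]
    - [32,0.95,-0.17,-0.02,0,0,0]
    - [32,0.95,-0.17,-0.02,0,0,0]

```text
time_s: 10.8
position: [0.4753, -0.1922, 0.1439]
tcp_rot: [[0.602, 0.798, -0.002], [0.798, -0.602, 0.003], [0.001, -0.003, -1.0]]
force: [-0.6, 0.5, -0.3]
opening: 0.47
grasp_force: 30.0
```

drive_tool:
  steps:
    - [32,0.5,-0.09,0,0,0,0]
    - [32,0.95,-0.17,0,0,0,0]
    - [32,0.95,-0.17,0,0,0,0]

```text
time_s: 11.1
position: [0.5286, -0.0889, 0.1437]
tcp_rot: [[0.601, 0.799, -0.001], [0.799, -0.601, 0.002], [0.001, -0.002, -1.0]]
force: [-0.0, -0.7, -0.5]
opening: 0.468
grasp_force: 30.0
```

drive_tool:
  steps:
    - [32,0.5,-0.09,0,0,0,0]
    - [32,0.95,-0.17,0,0,0,0]
    - [32,0.95,-0.17,0,0,0,0]

```text
time_s: 11.4
position: [0.5816, 0.0142, 0.1437]
tcp_rot: [[0.601, 0.799, 0.0], [0.799, -0.601, 0.001], [0.001, -0.001, -1.0]]
force: [-0.1, -1.0, -1.9]
opening: 0.472
grasp_force: 30.0
```

drive_tool:
  steps:
    - [32,0.4,-0.09,0,0,0,0]
    - [32,0.8,-0.17,0,0,0,0]
    - [32,0.8,-0.17,0,0,0,0]
    - [32,0.8,-0.17,0,0,0,0]
    - [32,0.8,-0.17,0,0,0,0]

```text
time_s: 11.9
position: [0.621, 0.098, 0.1436]
tcp_rot: [[0.604, 0.797, -0.003], [0.797, -0.604, -0.001], [-0.002, -0.002, -1.0]]
force: [0.1, 0.4, -1.2]
opening: 0.469
grasp_force: 30.0
```

```bash
python3 -c "
from h import *
go(.6338,.1065,.08,53)"
```

```text
t 11.9 pos [0.621  0.098  0.1436] yaw 52.8->53.0 q6 36 op 40.8mm grip 30.0 F [ 0.1  0.4 -1.2]
  shift [0.122 0.043 0.529] turn [-0.001  0.001 -0.002] rows>=1.3
```

drive_tool:
  steps:
    - [32,0.122,0.043,0.1,0,0,0]
    - [32,0.122,0.043,0.3,0,0,0]
    - [32,0.122,0.043,0.53,0,0,0]
    - [32,0.122,0.043,0.53,0,0,0]
    - [32,0.122,0.043,0.53,0,0,0]

```text
time_s: 12.4
position: [0.6346, 0.1061, 0.0806]
tcp_rot: [[0.606, 0.796, -0.002], [0.796, -0.606, -0.0], [-0.001, -0.001, -1.0]]
force: [0.4, -0.2, -0.7]
opening: 0.467
grasp_force: 30.0
```

```bash
python3 -c "
from h import *
go(.6338,.1065,.0355,53)"
```

```text
t 12.4 pos [0.6346 0.1061 0.0806] yaw 52.7->53.0 q6 37 op 40.7mm grip 30.0 F [ 0.4 -0.2 -0.7]
  shift [-0.001 -0.007  0.376] turn [-0.001  0.001 -0.003] rows>=0.9
```

drive_tool:
  steps:
    - [32,0,-0.007,0.15,0,0,0]
    - [32,0,-0.007,0.28,0,0,0]
    - [32,0,-0.007,0.35,0,0,0]
    - [32,0,-0.007,0.376,0,0,0]
    - [32,0,-0.007,0.376,0,0,0]
    - [32,0,-0.007,0.376,0,0,0]

```text
time_s: 13.0
position: [0.6351, 0.108, 0.0362]
tcp_rot: [[0.604, 0.797, 0.001], [0.797, -0.604, -0.0], [0.001, 0.001, -1.0]]
force: [-0.8, -0.3, -1.1]
opening: 0.467
grasp_force: 30.0
```

```bash
python3 -c "
from h import *
go(.6338,.1065,.0348,53)"
```

```text
t 13.0 pos [0.6351 0.108  0.0362] yaw 52.8->53.0 q6 37 op 40.6mm grip 30.0 F [-0.8 -0.3 -1.1]
  shift [-0.017 -0.001  0.012] turn [ 0.001 -0.    -0.002] rows>=0.0
```

drive_tool:
  steps:
    - [32,-0.01,0,0.008,0,0,0]
    - [32,-0.01,0,0.01,0,0,0]
    - [56,-0.01,0,0.01,0,0,0]
    - [56,-0.01,0,0.01,0,0,0]
    - [56,-0.01,0,0.01,0,0,0]
    - [56,-0.01,0,-0.15,0,0,0]
    - [56,-0.01,0,-0.5,0,0,0]
    - [56,-0.01,0,-0.9,0,0,0]

```text
time_s: 13.8
position: [0.6325, 0.107, 0.1431]
tcp_rot: [[0.604, 0.797, -0.004], [0.797, -0.604, 0.0], [-0.003, -0.004, -1.0]]
force: [0.4, -0.1, 0.3]
opening: 0.642
grasp_force: 0.0
```

```bash
python3 -c "
from h import *
go(.441,-.1845,.16,53)"
```

```text
t 13.8 pos [0.6325 0.107  0.1431] yaw 52.8->53.0 q6 37 op 55.9mm grip 0.0 F [ 0.4 -0.1  0.3]
  shift [-2.9    0.195 -0.133] turn [-0.002  0.002 -0.002] rows>=7.0
```

drive_tool:
  steps:
    - [56,-0.98,0.065,-0.1,0,0,0]
    - [56,-0.98,0.065,-0.1,0,0,0]
    - [56,-0.98,0.065,-0.1,0,0,0]

```text
time_s: 14.1
position: [0.5667, 0.0063, 0.1567]
tcp_rot: [[0.605, 0.796, -0.001], [0.796, -0.605, -0.001], [-0.001, -0.0, -1.0]]
force: [0.1, -0.3, 0.8]
opening: 0.639
grasp_force: 0.0
```

drive_tool:
  steps:
    - [56,-0.98,0.065,0,0,0,0]
    - [56,-0.98,0.065,0,0,0,0]
    - [56,-0.98,0.065,0,0,0,0]

```text
time_s: 14.4
position: [0.5021, -0.0921, 0.1557]
tcp_rot: [[0.606, 0.795, -0.001], [0.795, -0.606, -0.0], [-0.001, -0.001, -1.0]]
force: [0.8, -0.5, -0.6]
opening: 0.643
grasp_force: 0.0
```

drive_tool:
  steps:
    - [56,-0.9,0.065,0,0,0,0]
    - [56,-0.9,0.065,0,0,0,0]
    - [56,-0.9,0.065,0,0,0,0]
    - [56,-0.9,0.065,0,0,0,0]

```text
time_s: 14.8
position: [0.445, -0.1819, 0.1558]
tcp_rot: [[0.607, 0.795, 0.001], [0.795, -0.607, 0.0], [0.0, 0.0, -1.0]]
force: [0.3, 0.7, 0.2]
opening: 0.642
grasp_force: 0.0
```

```bash
python3 -c "
from h import *
go(.441,-.1845,.105,53)
c=optics.capture('top');W=cloud(c)
m=(np.hypot(W[...,0]-.6338,W[...,1]-.1065)<.035)&(W[...,2]>.05);q=W[m];print(m.sum(),q[:,2].max(),(q.min(0)+q.max(0))/2,q.max(0)-q.min(0))
"
```

```text
t 14.8 pos [ 0.445  -0.1819  0.1558] yaw 52.6->53.0 q6 2 op 55.8mm grip 0.0 F [0.3 0.7 0.2]
  shift [-0.038 -0.014  0.423] turn [ 0.    -0.    -0.004] rows>=1.0
371 0.0665871104674536 [0.63432973 0.10662015 0.05839617] [0.0416299  0.04133257 0.01638188]
```

drive_tool:
  steps:
    - [56,-0.038,-0.014,0.1,0,0,0]
    - [56,-0.038,-0.014,0.42,0,0,0]
    - [56,-0.038,-0.014,0.42,0,0,0]
    - [56,-0.038,-0.014,0.42,0,0,0]

```text
time_s: 15.25
position: [0.4414, -0.1816, 0.105]
tcp_rot: [[0.602, 0.798, -0.002], [0.798, -0.602, 0.002], [0.0, -0.002, -1.0]]
force: [0.6, -0.7, -0.0]
opening: 0.644
grasp_force: 0.0
```

```bash
python3 -c "
from h import *
go(.441,-.1845,.04,53)"
```

```text
t 15.2 pos [ 0.4414 -0.1816  0.105 ] yaw 53.0->53.0 q6 1 op 56.0mm grip 0.0 F [ 0.6 -0.7 -0. ]
  shift [-0.021  0.013  0.542] turn [-0.001 -0.    -0.   ] rows>=1.3
```

drive_tool:
  steps:
    - [56,-0.021,0.013,0.2,0,0,0]
    - [56,-0.021,0.013,0.45,0,0,0]
    - [56,-0.021,0.013,0.54,0,0,0]
    - [56,-0.021,0.013,0.54,0,0,0]
    - [12,-0.021,0.013,0.54,0,0,0]
    - [12,-0.021,0.013,0.54,0,0,0]
    - [12,-0.021,0.013,0.54,0,0,0]
    - [12,-0.021,0.013,0.54,0,0,0]

```text
time_s: 16.05
position: [0.4413, -0.1864, 0.0413]
tcp_rot: [[0.604, 0.797, 0.001], [0.797, -0.604, -0.001], [0.0, 0.002, -1.0]]
force: [-0.4, -0.8, 1.6]
opening: 0.364
grasp_force: 0.0
```

drive_tool:
  steps:
    - [12,0,0,0,0,0,0]
    - [12,0,0,0,0,0,0]
    - [12,0,0,0,0,0,0]

```text
time_s: 16.35
position: [0.4408, -0.1861, 0.0408]
tcp_rot: [[0.604, 0.797, -0.0], [0.797, -0.604, 0.0], [-0.0, -0.0, -1.0]]
force: [-1.1, -0.0, 3.5]
opening: 0.246
grasp_force: 29.8
```

```bash
python3 -c "
from h import *
go(.441,-.1845,.16,53)"
```

```text
t 16.4 pos [ 0.4408 -0.1861  0.0408] yaw 52.8->53.0 q6 1 op 21.4mm grip 29.8 F [-1.1 -0.   3.5]
  shift [ 0.012 -0.007 -0.994] turn [-0.     0.    -0.002] rows>=2.4
```

drive_tool:
  steps:
    - [12,0,0,-0.1,0,0,0]
    - [12,0,0,-0.4,0,0,0]
    - [12,0,0,-0.7,0,0,0]
    - [12,0,0,-1,0,0,0]
    - [12,0,0,-1,0,0,0]

```text
time_s: 16.85
position: [0.4435, -0.1879, 0.165]
tcp_rot: [[0.604, 0.797, 0.008], [0.797, -0.604, -0.006], [0.0, 0.01, -1.0]]
force: [1.4, 0.2, -1.8]
opening: 0.243
grasp_force: 29.8
```

```bash
python3 -c "
from h import *
go(.622,.186,.16,53)"
```

```text
t 16.9 pos [ 0.4435 -0.1879  0.165 ] yaw 52.9->53.0 q6 1 op 21.1mm grip 29.8 F [ 1.4  0.2 -1.8]
  shift [ 3.382 -0.696  0.035] turn [ 0.007 -0.    -0.002] rows>=8.3
```

drive_tool:
  steps:
    - [12,0.4,-0.09,0,0,0,0]
    - [12,0.8,-0.17,0,0,0,0]
    - [12,0.85,-0.175,0,0,0,0]

```text
time_s: 17.15
position: [0.4858, -0.0878, 0.1598]
tcp_rot: [[0.601, 0.8, -0.001], [0.8, -0.601, 0.002], [0.001, -0.003, -1.0]]
force: [-0.8, 0.2, -2.0]
opening: 0.244
grasp_force: 29.8
```

drive_tool:
  steps:
    - [12,0.4,-0.09,0,0,0,0]
    - [12,0.8,-0.17,0,0,0,0]
    - [12,0.85,-0.175,0,0,0,0]

```text
time_s: 17.45
position: [0.5316, 0.0057, 0.1597]
tcp_rot: [[0.6, 0.8, 0.0], [0.8, -0.6, 0.002], [0.001, -0.001, -1.0]]
force: [-0.2, -1.1, -1.8]
opening: 0.244
grasp_force: 29.8
```

drive_tool:
  steps:
    - [12,0.4,-0.09,0,0,0,0]
    - [12,0.8,-0.17,0,0,0,0]
    - [12,0.85,-0.175,0,0,0,0]

```text
time_s: 17.75
position: [0.577, 0.0992, 0.1597]
tcp_rot: [[0.601, 0.799, 0.001], [0.799, -0.601, 0.001], [0.002, 0.0, -1.0]]
force: [-1.0, -0.2, -1.8]
opening: 0.242
grasp_force: 29.8
```

drive_tool:
  steps:
    - [12,0.4,-0.09,0,0,0,0]
    - [12,0.75,-0.15,0,0,0,0]
    - [12,0.8,-0.165,0,0,0,0]
    - [12,0.8,-0.165,0,0,0,0]
    - [12,0.8,-0.165,0,0,0,0]

```text
time_s: 18.25
position: [0.6162, 0.1824, 0.1594]
tcp_rot: [[0.604, 0.797, -0.003], [0.797, -0.604, -0.001], [-0.003, -0.002, -1.0]]
force: [-1.2, -1.0, -2.8]
opening: 0.244
grasp_force: 29.8
```

```bash
python3 -c "
from h import *
go(.622,.186,.085,53)"
```

```text
t 18.2 pos [0.6162 0.1824 0.1594] yaw 52.8->53.0 q6 44 op 21.2mm grip 29.8 F [-1.2 -1.  -2.8]
  shift [0.055 0.021 0.62 ] turn [-0.001  0.002 -0.002] rows>=1.5
```

drive_tool:
  steps:
    - [12,0.055,0.021,0.1,0,0,0]
    - [12,0.055,0.021,0.4,0,0,0]
    - [12,0.055,0.021,0.62,0,0,0]
    - [12,0.055,0.021,0.62,0,0,0]
    - [12,0.055,0.021,0.62,0,0,0]

```text
time_s: 18.75
position: [0.6234, 0.187, 0.0854]
tcp_rot: [[0.605, 0.796, -0.002], [0.796, -0.605, -0.0], [-0.001, -0.001, -1.0]]
force: [0.1, 0.6, -1.7]
opening: 0.247
grasp_force: 29.8
```

```bash
python3 -c "
from h import *
go(.622,.186,.0535,53)"
```

```text
t 18.8 pos [0.6234 0.187  0.0854] yaw 52.8->53.0 q6 44 op 21.5mm grip 29.8 F [ 0.1  0.6 -1.7]
  shift [-0.014 -0.004  0.266] turn [-0.001  0.001 -0.003] rows>=0.6
```

drive_tool:
  steps:
    - [12,-0.014,-0.004,0.1,0,0,0]
    - [12,-0.014,-0.004,0.19,0,0,0]
    - [12,-0.014,-0.004,0.24,0,0,0]
    - [12,-0.014,-0.004,0.265,0,0,0]
    - [12,-0.014,-0.004,0.265,0,0,0]
    - [12,-0.014,-0.004,0.265,0,0,0]

```text
time_s: 19.35
position: [0.6225, 0.187, 0.0545]
tcp_rot: [[0.604, 0.797, 0.001], [0.797, -0.604, 0.0], [0.0, 0.0, -1.0]]
force: [0.7, -0.1, -1.5]
opening: 0.245
grasp_force: 29.8
```

```bash
python3 -c "
from h import *
go(.622,.186,.053,53)
c=optics.capture('scene')
cv2.imwrite('pics/s4.png',cv2.resize(c['color'][150:260,330:470],None,fx=5,fy=5,interpolation=cv2.INTER_CUBIC))"
```

```text
t 19.4 pos [0.6225 0.187  0.0545] yaw 52.9->53.0 q6 44 op 21.3mm grip 29.8 F [ 0.7 -0.1 -1.5]
  shift [-0.01   0.002  0.013] turn [ 0.    -0.    -0.002] rows>=0.0
```

View pics/s4.png

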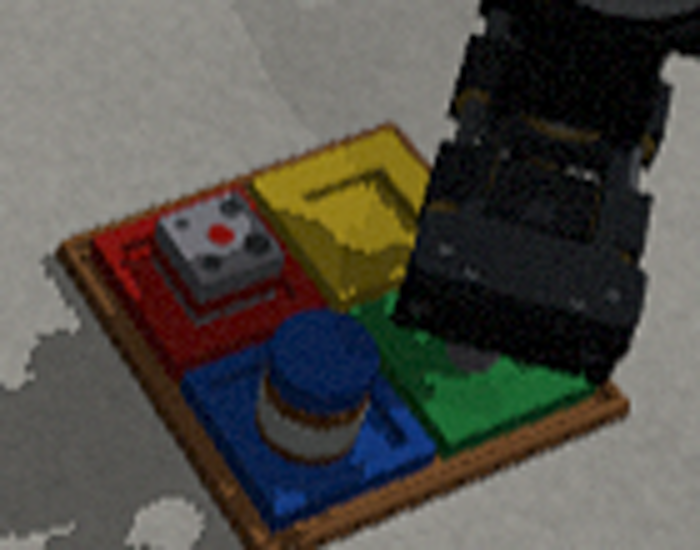

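The block and blue jar stand in their wells (crop 218,248 and 315,385). The green punch's foot is over the green well (470,355), about 1.5 mm above the floor.

drive_tool:
  steps:
    - [12,-0.005,0,0.008,0,0,0]
    - [12,-0.005,0,0.013,0,0,0]
    - [36,-0.005,0,0.013,0,0,0]
    - [36,-0.005,0,0.013,0,0,0]
    - [36,-0.005,0,0.013,0,0,0]
    - [36,-0.005,0,-0.2,0,0,0]
    - [36,-0.005,0,-0.6,0,0,0]
    - [36,-0.005,0,-1,0,0,0]

```text
time_s: 20.2
position: [0.6212, 0.1863, 0.1748]
tcp_rot: [[0.604, 0.797, -0.002], [0.797, -0.604, -0.0], [-0.002, -0.002, -1.0]]
force: [1.0, -0.4, 1.5]
opening: 0.414
grasp_force: 0.0
```

```bash
python3 -c "
from h import *
go(.5466,-.3023,.18,53)"
```

```text
t 20.2 pos [0.6212 0.1863 0.1748] yaw 52.8->53.0 q6 44 op 36.0mm grip 0.0 F [ 1.  -0.4  1.5]
  shift [-3.62   1.964 -0.041] turn [-0.001  0.001 -0.002] rows>=9.9
```

drive_tool:
  steps:
    - [50,-0.92,0.5,0,0,0,0]
    - [50,-0.92,0.5,0,0,0,0]
    - [50,-0.92,0.5,0,0,0,0]

```text
time_s: 20.5
position: [0.6027, 0.0593, 0.1754]
tcp_rot: [[0.605, 0.796, 0.001], [0.796, -0.605, -0.001], [-0.0, 0.002, -1.0]]
force: [0.5, 0.6, -0.9]
opening: 0.551
grasp_force: 0.0
```

drive_tool:
  steps:
    - [50,-0.92,0.5,0,0,0,0]
    - [50,-0.92,0.5,0,0,0,0]
    - [50,-0.92,0.5,0,0,0,0]

```text
time_s: 20.8
position: [0.5838, -0.0657, 0.1748]
tcp_rot: [[0.606, 0.795, 0.001], [0.795, -0.606, -0.001], [-0.001, 0.002, -1.0]]
force: [0.3, 0.2, 0.3]
opening: 0.573
grasp_force: 0.0
```

drive_tool:
  steps:
    - [50,-0.92,0.5,0,0,0,0]
    - [50,-0.92,0.5,0,0,0,0]
    - [50,-0.92,0.5,0,0,0,0]

```text
time_s: 21.1
position: [0.5651, -0.1903, 0.1748]
tcp_rot: [[0.606, 0.795, 0.001], [0.795, -0.606, -0.002], [-0.001, 0.002, -1.0]]
force: [0.6, -0.0, -1.0]
opening: 0.577
grasp_force: 0.0
```

drive_tool:
  steps:
    - [50,-0.8,0.45,0,0,0,0]
    - [50,-0.8,0.45,0,0,0,0]
    - [50,-0.8,0.45,0,0,0,0]
    - [50,-0.8,0.45,0,0,0,0]

```text
time_s: 21.5
position: [0.55, -0.2976, 0.1744]
tcp_rot: [[0.607, 0.795, 0.001], [0.795, -0.607, -0.0], [0.0, 0.001, -1.0]]
force: [-0.7, 0.6, -0.0]
opening: 0.574
grasp_force: 0.0
```

```bash
python3 -c "
from h import *
go(.5466,-.3023,.105,53)
c=optics.capture('scene')
cv2.imwrite('pics/s5.png',cv2.resize(c['color'][150:290,160:460],None,fx=2.6,fy=2.6,interpolation=cv2.INTER_CUBIC))"
```

```text
t 21.5 pos [ 0.55   -0.2976  0.1744] yaw 52.6->53.0 q6 -1 op 49.9mm grip 0.0 F [-0.7  0.6 -0. ]
  shift [-0.049  0.001  0.578] turn [ 0.001 -0.    -0.004] rows>=1.4
```

View pics/s5.png

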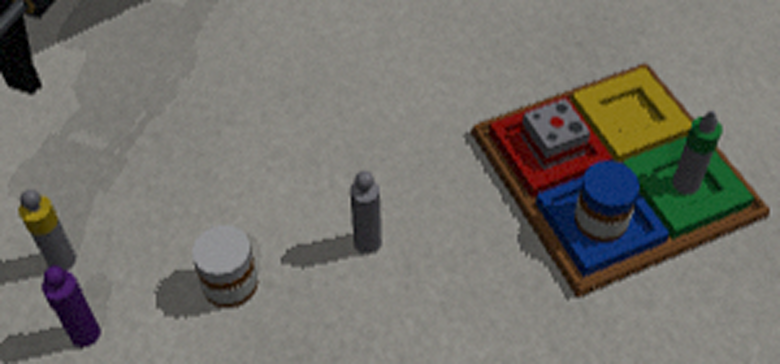

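The green punch stands in its well (crop 697,155) and the yellow punch (48,230) is untouched below the gripper. White jar and plain punch are in place.

drive_tool:
  steps:
    - [50,-0.049,0.001,0.2,0,0,0]
    - [50,-0.049,0.001,0.5,0,0,0]
    - [50,-0.049,0.001,0.575,0,0,0]
    - [50,-0.049,0.001,0.575,0,0,0]
    - [50,-0.049,0.001,0.575,0,0,0]

```text
time_s: 22.05
position: [0.5479, -0.2994, 0.1063]
tcp_rot: [[0.603, 0.798, 0.001], [0.798, -0.603, -0.001], [0.0, 0.001, -1.0]]
force: [0.3, 0.1, -0.2]
opening: 0.573
grasp_force: 0.0
```

```bash
python3 -c "
from h import *
go(.5466,-.3023,.041,53)"
```

```text
t 22.1 pos [ 0.5479 -0.2994  0.1063] yaw 52.9->53.0 q6 -2 op 49.8mm grip 0.0 F [ 0.3  0.1 -0.2]
  shift [-0.026  0.005  0.544] turn [ 0.001 -0.    -0.001] rows>=1.3
```

drive_tool:
  steps:
    - [50,-0.026,0.005,0.2,0,0,0]
    - [50,-0.026,0.005,0.45,0,0,0]
    - [50,-0.026,0.005,0.54,0,0,0]
    - [50,-0.026,0.005,0.54,0,0,0]
    - [12,-0.026,0.005,0.54,0,0,0]
    - [12,-0.026,0.005,0.54,0,0,0]
    - [12,-0.026,0.005,0.54,0,0,0]
    - [12,-0.026,0.005,0.54,0,0,0]

```text
time_s: 22.85
position: [0.546, -0.3033, 0.0415]
tcp_rot: [[0.604, 0.797, 0.001], [0.797, -0.604, -0.001], [-0.0, 0.002, -1.0]]
force: [-0.0, 0.6, -0.1]
opening: 0.296
grasp_force: 0.0
```

drive_tool:
  steps:
    - [12,0,0,0,0,0,0]
    - [12,0,0,0,0,0,0]
    - [12,0,0,0,0,0,0]

```text
time_s: 23.15
position: [0.546, -0.3034, 0.0412]
tcp_rot: [[0.604, 0.797, 0.001], [0.797, -0.604, -0.001], [-0.0, 0.001, -1.0]]
force: [-0.0, 0.3, 5.0]
opening: 0.242
grasp_force: 30.0
```

drive_tool:
  steps:
    - [12,0,0,-0.1,0,0,0]
    - [12,0,0,-0.4,0,0,0]
    - [12,0,0,-0.7,0,0,0]
    - [12,0,0,-1,0,0,0]
    - [12,0,0,-1,0,0,0]

```text
time_s: 23.65
position: [0.5482, -0.305, 0.166]
tcp_rot: [[0.604, 0.797, 0.008], [0.797, -0.604, -0.007], [-0.0, 0.011, -1.0]]
force: [0.8, -1.0, -2.3]
opening: 0.242
grasp_force: 30.0
```

```bash
python3 -c "
from h import *
go(.5432,.1745,.165,53)"
```

```text
t 23.6 pos [ 0.5482 -0.305   0.166 ] yaw 52.9->53.0 q6 -2 op 21.1mm grip 30.0 F [ 0.8 -1.  -2.3]
  shift [ 3.16  -2.446 -0.018] turn [ 0.007  0.    -0.002] rows>=9.6
```

drive_tool:
  steps:
    - [12,0.4,-0.31,0,0,0,0]
    - [12,0.75,-0.58,0,0,0,0]
    - [12,0.8,-0.62,0,0,0,0]

```text
time_s: 23.95
position: [0.5412, -0.1764, 0.1589]
tcp_rot: [[0.603, 0.798, -0.006], [0.798, -0.603, 0.005], [0.0, -0.008, -1.0]]
force: [0.6, -1.1, -2.4]
opening: 0.241
grasp_force: 30.0
```

drive_tool:
  steps:
    - [12,0.4,-0.31,0,0,0,0]
    - [12,0.75,-0.58,0,0,0,0]
    - [12,0.8,-0.62,0,0,0,0]

```text
time_s: 24.25
position: [0.54, -0.0555, 0.1591]
tcp_rot: [[0.602, 0.799, -0.006], [0.799, -0.602, 0.003], [-0.001, -0.006, -1.0]]
force: [-0.8, 0.3, -3.1]
opening: 0.246
grasp_force: 30.0
```

drive_tool:
  steps:
    - [12,0.4,-0.31,0,0,0,0]
    - [12,0.75,-0.58,0,0,0,0]
    - [12,0.8,-0.62,0,0,0,0]

```text
time_s: 24.55
position: [0.539, 0.0654, 0.1593]
tcp_rot: [[0.602, 0.799, -0.004], [0.799, -0.602, 0.002], [-0.001, -0.005, -1.0]]
force: [0.4, -0.9, -2.4]
opening: 0.245
grasp_force: 30.0
```

drive_tool:
  steps:
    - [12,0.4,-0.31,0,0,0,0]
    - [12,0.7,-0.53,0,0,0,0]
    - [12,0.74,-0.57,0,0,0,0]
    - [12,0.74,-0.57,0,0,0,0]
    - [12,0.74,-0.57,0,0,0,0]

```text
time_s: 25.05
position: [0.5399, 0.1727, 0.1597]
tcp_rot: [[0.603, 0.797, -0.002], [0.797, -0.603, -0.001], [-0.002, -0.001, -1.0]]
force: [0.6, -0.5, -3.0]
opening: 0.243
grasp_force: 30.0
```

```bash
python3 -c "
from h import *
go(.5432,.1745,.085,53)"
```

```text
t 25.1 pos [0.5399 0.1727 0.1597] yaw 52.9->53.0 q6 44 op 21.2mm grip 30.0 F [ 0.6 -0.5 -3. ]
  shift [0.03  0.014 0.622] turn [-0.001  0.001 -0.001] rows>=1.5
```

drive_tool:
  steps:
    - [12,0.03,0.014,0.1,0,0,0]
    - [12,0.03,0.014,0.4,0,0,0]
    - [12,0.03,0.014,0.62,0,0,0]
    - [12,0.03,0.014,0.62,0,0,0]
    - [12,0.03,0.014,0.62,0,0,0]

```text
time_s: 25.55
position: [0.5443, 0.174, 0.0855]
tcp_rot: [[0.606, 0.796, -0.002], [0.796, -0.606, -0.0], [-0.001, -0.001, -1.0]]
force: [-0.2, 0.0, -1.5]
opening: 0.243
grasp_force: 30.0
```

```bash
python3 -c "
from h import *
go(.5432,.1745,.0545,53)"
```

```text
t 25.6 pos [0.5443 0.174  0.0855] yaw 52.7->53.0 q6 44 op 21.2mm grip 30.0 F [-0.2  0.  -1.5]
  shift [-0.002 -0.009  0.258] turn [-0.001  0.001 -0.003] rows>=0.6
```

drive_tool:
  steps:
    - [12,-0.002,-0.009,0.1,0,0,0]
    - [12,-0.002,-0.009,0.19,0,0,0]
    - [12,-0.002,-0.009,0.235,0,0,0]
    - [12,-0.002,-0.009,0.255,0,0,0]
    - [12,-0.002,-0.009,0.255,0,0,0]
    - [12,-0.002,-0.009,0.255,0,0,0]

```text
time_s: 26.15
position: [0.5435, 0.1759, 0.0557]
tcp_rot: [[0.604, 0.797, 0.001], [0.797, -0.604, 0.0], [0.0, 0.0, -1.0]]
force: [-0.7, -0.2, -1.4]
opening: 0.241
grasp_force: 30.0
```

```bash
python3 -c "
from h import *
go(.5432,.1745,.0535,53)"
```

```text
t 26.1 pos [0.5435 0.1759 0.0557] yaw 52.9->53.0 q6 44 op 20.9mm grip 30.0 F [-0.7 -0.2 -1.4]
  shift [-0.011  0.005  0.019] turn [ 0.    -0.    -0.002] rows>=0.1
```

drive_tool:
  steps:
    - [12,-0.01,0.005,0.012,0,0,0]
    - [12,-0.01,0.005,0.02,0,0,0]
    - [36,-0.01,0.005,0.02,0,0,0]
    - [36,-0.01,0.005,0.02,0,0,0]
    - [36,-0.01,0.005,0.02,0,0,0]
    - [36,-0.01,0.005,-0.2,0,0,0]
    - [36,-0.01,0.005,-0.6,0,0,0]
    - [36,-0.01,0.005,-1,0,0,0]

```text
time_s: 26.95
position: [0.5422, 0.1743, 0.1762]
tcp_rot: [[0.604, 0.797, -0.002], [0.797, -0.604, -0.0], [-0.002, -0.002, -1.0]]
force: [0.9, -0.3, -0.3]
opening: 0.413
grasp_force: 0.0
```

drive_tool:
  steps:
    - [36,-0.6,0.4,-0.4,0,0,0]
    - [36,-0.9,0.6,-0.4,0,0,0]
    - [36,-0.9,0.6,-0.4,0,0,0]
    - [36,-0.9,0.6,-0.4,0,0,0]
    - [36,-0.9,0.6,-0.4,0,0,0]
    - [36,-0.9,0.6,-0.4,0,0,0]

```text
time_s: 27.55
position: [0.5347, 0.0457, 0.2231]
tcp_rot: [[0.604, 0.797, -0.001], [0.797, -0.604, 0.001], [-0.0, -0.001, -1.0]]
force: [-0.7, 0.6, 0.0]
opening: 0.414
grasp_force: 0.0
```

```bash
python3 -c "
from h import *
go(.5432,.1745,.2,53)
c=optics.capture('scene')
cv2.imwrite('pics/s6.png',cv2.resize(c['color'][150:290,160:460],None,fx=2.6,fy=2.6,interpolation=cv2.INTER_CUBIC))
for n in('top','scene'):
    W=cloud(optics.capture(n))
    for k,x,y in(('y',.5432,.1745),('g',.622,.186),('b',.6338,.1067),('r',.5542,.0953),('white',.603,-.1815),('plain',.597,-.0723)):
        q=W[(np.hypot(W[...,0]-x,W[...,1]-y)<.035)&(W[...,2]>.03)]
        if len(q)<5: continue
        zt=np.percentile(q[:,2],98);q=q[q[:,2]>zt-.009];print(n,k,'top %.3f'%zt,((q.min(0)+q.max(0))/2-[x,y,0])[:2].round(4))
"
```

```text
t 27.6 pos [0.5347 0.0457 0.2231] yaw 52.9->53.0 q6 30 op 36.0mm grip 0.0 F [-0.7  0.6  0. ]
  shift [ 0.898 -0.591  0.194] turn [-0.001  0.    -0.001] rows>=2.6
top r top 0.584 [-0.0305 -0.0027]
top white top 0.053 [-0.0004  0.0002]
top plain top 0.260 [-0.0102  0.0331]
scene y top 0.101 [ 0.0021 -0.0018]
scene g top 0.100 [ 0.0008 -0.001 ]
scene b top 0.064 [ 0.0013 -0.0002]
scene r top 0.442 [ 0.0047 -0.0261]
scene white top 0.052 [ 0.0009 -0.    ]
scene plain top 0.325 [-0.0084  0.0335]
```

View pics/s6.png

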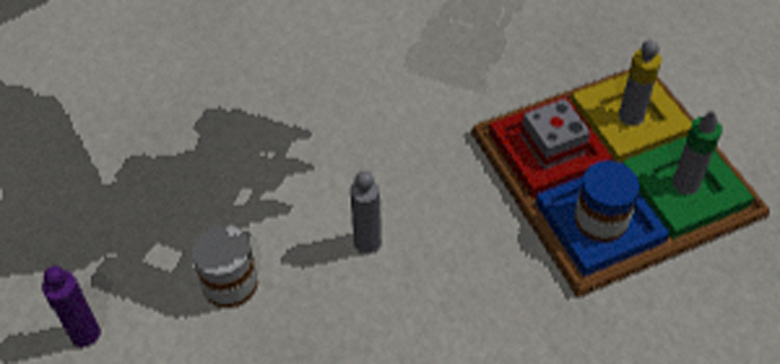

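All four kit parts stand upright in their own wells: block (557,125), jar (608,200), yellow (638,85), green (697,155). The white jar (227,265) and plain punch (366,212) are where they started, and the gripper is clear. I'm handing in the job now.

```bash
python3 -c "
from rig import order
print(order.hand_in())"
```

```text
the job is handed in; nothing more can be done
None
```

The job is handed in at about 28 s: block, blue jar, green punch and yellow punch were placed in that order, each upright in its own insert within about 3 mm of centre. The white jar and plain punch stayed where they were. The hand-in returned no verdict.

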